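# Drop the grille into the dust box

## Task

Fit the slotted metal grille into the dust box: it is longer than the opening in the box's top, so tilt it, pass one end under the cover lip, let the other end down inside, then shift it back to the middle so that both ends lie under the two lips. Leave it lying flat on the ledges inside, and leave the solid blue plate where it is.

Things in the scene. Friction and masses are not known exactly. Their poses are not given: they have to be found in the camera images.
- grille: Loose slotted panel of pale metal to fit: 90 (x) x 164 (y) x 6 mm, about 0.25 kg, handle up. Origin: centre of its underside, z up. A black bridge handle stands at its centre: bar 64 mm along x, 14 mm thick along y, 47 to 71 mm above the origin. Grip it across the 14 mm (fingers closing along y), TCP about 59 mm above the origin. Half-turn symmetric: either way round will do.
- blank_plate: Loose bystander, leave it alone: solid blue plate of the very same size as the grille, with the same black handle, origin and axes. The two may lie in either place. Beware: behind the two panels the head of a desk lamp hangs 0.2 m above the desk, over about x > 0.6, y -0.08 to 0.14 (robot frame); carry the grille past in front of it (x below 0.48).
- dust_box: Grey open-topped box fixed to the desk, 124 (x) x 252 (y) x 66 mm high, walls 6 mm; inside 112 x 240 mm. Origin: centre of its underside, z up. At each y end a pale metal lip, 4 mm thick, reaches 55 mm inward, so the opening in the top is 112 (x) x 130 mm (y). Lip underside z = 62, top 66 mm, like the side walls. A hose stub sticks 22 mm out of the +x side.
- seat (a point): Centre of the ledge plane in the dust box, 26 mm above its origin, same axes. The ledges' top (z = 0 here) runs all round inside: 25 mm wide along the sides, 65 mm at the ends. Gap from ledge to lip underside 36 mm. A panel tilted about 20 degrees passes under a lip. Seated, the panel's origin is here, its y along this y; its handle's bar then begins 7 mm above the lips.

How it is judged:
By the outcome, as a careful person would: the job done as asked, in the order asked, and still so for the second after the job is handed in, with the robot touching nothing.
It also fails if it takes over 45 s, if anything falls off the work surface, if the arm or the gripper's body presses on something with over 40 N, if the wrist force passes 120 N, or if a joint passes its speed limit or range.

## Robot

A 6-joint arm with a two-finger parallel gripper is mounted at the origin on a cart in front of the work surface, level with it; the furniture and walls round the work are solid. World frame = base frame: x ahead of the robot, y to its left, z up, the work surface at z = 0. Lengths are in m, angles in rad, forces in N, time in s.
With the tool pointing down it reaches from about 0.3 to 0.775 m from the base axis. Payload 14.6 kg.
Tool frame: the origin (TCP) lies between the finger pads, 19 mm behind the fingertips; this is the grasp point; z points along the fingers, y is the line along which they close (so a half turn about z gives the same grasp; the last joint's range is limited). The gripper opens to 94 mm and grips with 3 to 60 N. Pads are 16 mm wide; open, the fingers measure 119 mm over their backs; the gripper's body (75 mm by 177 mm) begins 78 mm behind the grasp point.
Start: joints at [1.255, 0.3, 1.521, -0, 1.321, -0.067], TCP at [0.135, 0.533, 0.224] pointing down, gripper open.
Joint ranges: [-3.03, 3.03], [-0.79, 2.21], [0.23, 2.52], [-1.04, 4.18], [0, 3.07], [-2.55, 2.55]. Speed limits (rad/s): [2.22, 2.22, 2.57, 3.14, 3.14, 3.14].

## Interface

Orientations are given as [roll, pitch, yaw] about the fixed x, y, z axes, in that order (R = Rz(yaw) Ry(pitch) Rx(roll)).
In Python, from station import ctrl gives the robot as it stands.
- The arm moves only by the tool step_arm, never from a script. Its argument "plan" is a list that holds one entry, the list of rows, each a list of 6 numbers: the shift along the tool's x, y, z in units of 30 mm (1.0 is 30 mm), then the turn, a rotation vector about the tool's x, y, z in units of 6 degrees (1.0 is 6 degrees). In form: [[[dx, dy, dz, wx, wy, wz], ...]]. A call has 1 to 8 rows; each row is the pose to reach, as a shift and turn from the pose commanded when the call began, along the tool's axes at that moment; what a row does not reach only later rows make up. A row lasts 1/12 s, in which the tool goes at most 41.7 mm and 7.16 degrees, less where a joint would pass 70% of its speed; a pose out of reach is approached as far as the arm can. A call with a gripper value outside its range is refused whole. "grip" is the opening, from 0 (shut) to 1 (fully open), set as the call begins (left out, the last holds). The fingers move at their own pace and stop on an object; "squeeze" is the grip in N (left out, the last holds). Time passes only in rows, so rows that repeat a pose let the fingers close. It gives the time, the measured TCP pose, the force, the opening and the grip force at its end, in the units of the state.
- ctrl.get_obs(): the state, without advancing time (a new reading comes with each control period).
- ctrl.camera(name): name is "scene" or "top"; returns the picture (400x640x3 uint8, red, green, blue); there is no depth.
- ctrl.camera_model(name): a dict with "intrinsics" (3x3 intrinsics, pixels), "R" (3x3) and "t" (3): a world point X has camera coordinates R X + t. Camera axes: x right, y down, z forward; pixel columns grow to the right and rows downward; lengths in m; the calibration is good to about 2 mm. A picture is of the moment at which its call begins. camera_model takes no time and is no camera call.
- ctrl.hand_in(): hands the job in; it is judged then, once.
Trained networks look in the newest picture that a camera, given by its name, has taken for a name from the list of things; names that differ only in an ending like _2 or _b are one class to them, and where a whole thing is asked for, a point or a joint stands for the part that bears it (a point fixed in the world has none). Each returns a list of dicts, best first, with "confidence" (0 to 1); they miss things now and then, are a little off and sometimes report something else, mostly with a low value. They report only what shows in the picture. A call takes as long as a camera call.
- ctrl.masks_of(query, camera): "pixels" (400x640 bool, what is visible of it) and "at" ([column, row] in pixels, amid what is visible of it).
- ctrl.place_of(query, camera): "at" ([column, row] in pixels: a listed point, or the origin of a listed thing).
The state is a dict: "time_s": time; "qpos": joint angles; "joint_vel": joint speeds; "tau": joint torques, N m; "ee_pos": TCP position; "eef_rot": TCP orientation; "force": force on the tool from outside, world axes, zero at the start; "moment": the same for the moment, N m; "grip_width": finger opening in m; "grip_force": force on a finger pad.
Only numpy, scipy, OpenCV 4.12 (cv2) and the standard library are available. Lean on these libraries where they do the work, as an engineer would, in place of code of your own. Each camera call takes 0.05 s, during which the arm holds its last target. There are 200 camera calls.

## Working session

There is one attempt and no reset: what is moved stays moved. The work goes in short steps, Python scripts to look and compute and a tool call to move; the robot and the scene stay as the last step left them, time stands still between calls to the robot, and variables do not carry over. Pictures are saved under pics/ and viewed, at most 10 in all, crops included, and the job is handed in when it is done.

Besides the shell and the picture viewer there is one more tool, called as a command line: name --argument value ..., lists and objects as JSON in quotes. step_arm: Moves the arm, as the interface text tells. Its arguments: {"type":"object","properties":{"plan":{"type":"array","items":{"type":"array","items":{"type":"array","items":{"type":"number"}}}},"grip":{"type":"number"},"squeeze":{"type":"number"}},"required":["plan"]}

```bash
mkdir -p pics; ls; python3 - <<'E'
from station import ctrl
import cv2,numpy as np
for c in ("scene","top"):
    im=ctrl.camera(c); cv2.imwrite(f"pics/{c}0.png",im[:,:,::-1])
    m=ctrl.camera_model(c); print(c,np.round(m["intrinsics"],1).tolist(),np.round(m["R"],4).tolist(),np.round(m["t"],4).tolist())
    for q in ("grille","blank_plate","dust_box","seat"):
        print(q,[(np.round(d["at"],1).tolist(),round(d["confidence"],2)) for d in ctrl.place_of(q,c)][:3])
o=ctrl.get_obs(); print(o)
E
```

```text
pics
scene [[495.0, 0.0, 319.1], [0.0, 495.0, 207.7], [0.0, 0.0, 1.0]] [[-0.8433, -0.5375, 0.0014], [-0.2648, 0.4133, -0.8713], [0.4677, -0.7351, -0.4908]] [0.4509, 0.1194, 1.1166]
grille [([349.2, 210.5], 0.66), ([254.1, 257.0], 0.49)]
blank_plate []
dust_box [([252.6, 265.8], 0.84)]
seat [([253.2, 255.5], 0.6)]
top [[406.7, 0.0, 322.5], [0.0, 406.7, 189.9], [0.0, 0.0, 1.0]] [[-0.0281, -0.9995, -0.016], [-0.9879, 0.0302, -0.1518], [0.1522, 0.0115, -0.9883]] [0.1139, 0.4657, 1.0234]
grille [([361.6, 202.8], 0.62)]
blank_plate [([427.0, 199.7], 0.77)]
dust_box [([234.5, 182.7], 0.64)]
seat [([233.0, 181.2], 0.96)]
{'time_s': 0.5, 'qpos': array([ 1.25536304e+00,  2.99924881e-01,  1.52098416e+00, -1.38746010e-05,
        1.32068172e+00, -6.65935381e-02]), 'joint_vel': array([-0.00142323,  0.00060811, -0.00120476,  0.00170386, -0.00036659,
       -0.00092986]), 'tau': array([-9.86906125e-04, -5.31346607e+01, -3.52739024e+01,  7.08177220e-02,
        2.14600610e-02,  2.57387200e-06]), 'ee_pos': array([0.13545683, 0.53305976, 0.22423863]), 'eef_rot': array([3.14159167e+00, 1.35384490e-05, 2.89275634e+00]), 'force': array([-0.79843812, -0.59726393,  0.71104756]), 'moment': array([ 0.02812234, -0.03034641, -0.00973723]), 'grip_force': 0.0, 'grip_width': 0.09431432169293}
```

View pics/scene0.png

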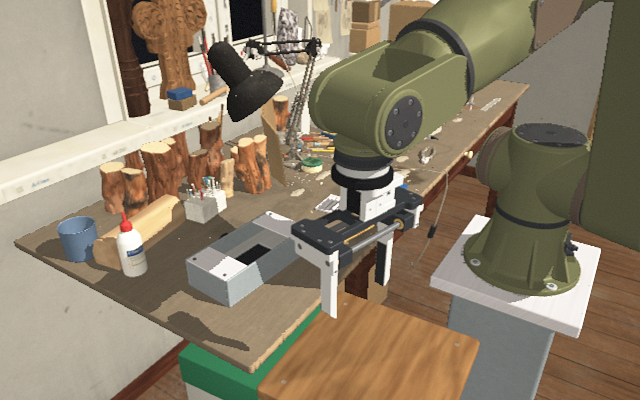

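View pics/top0.png

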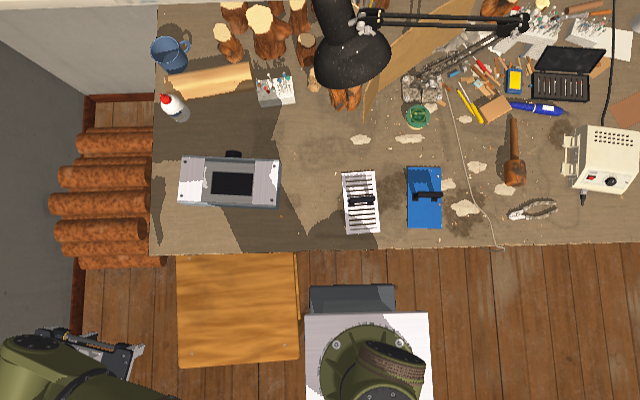

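The box (~235,182) has its long axis along world y. The grille (~361,202) has its long axis along world x, with the blue plate to its right (~425,197) and the lamp head at ~(350,50). Next I'll measure them accurately.

```bash
cat > h.py <<'E'
from station import ctrl
import cv2,numpy as np
M={c:ctrl.camera_model(c) for c in("scene","top")}
def proj(P,c="top"):
    m=M[c];X=np.atleast_2d(P)@np.array(m["R"]).T+m["t"];u=X@np.array(m["intrinsics"]).T
    return u[:,:2]/u[:,2:]
def back(uv,z,c="top"):
    m=M[c];R=np.array(m["R"]);d=np.linalg.solve(m["intrinsics"],np.r_[uv,1])@R;o=-R.T@m["t"]
    return o+d*(z-o[2])/d[2]
E
python3 - <<'E'
from h import *
im=ctrl.camera("top")
for q,z in(("grille",.006),("blank_plate",.006),("dust_box",.066)):
    d=ctrl.masks_of(q,"top")
    for e in d[:2]:
        p=e["pixels"].astype(np.uint8); r=cv2.minAreaRect(cv2.findNonZero(p))
        B=np.array([back(c,z)[:2] for c in cv2.boxPoints(r)])
        L=np.roll(B,-1,0)-B
        print(q,round(e["confidence"],2),p.sum(),r,B.mean(0).round(4),np.linalg.norm(L,axis=1).round(3),np.degrees(np.arctan2(L[:,1],L[:,0])).round(1))
for q,z in(("grille",0),("dust_box",0),("seat",.026)):
  for c in("top","scene"):
    e=ctrl.place_of(q,c)
    for k in e[:2]: print(q,c,k["confidence"],back(k["at"],z,c).round(4))
a=cv2.resize(im[140:250,165:455][:,:,::-1],None,fx=2.75,fy=2.75,interpolation=cv2.INTER_CUBIC);cv2.imwrite("pics/c1.png",a);print(a.shape)
E
```

```text
grille 0.77 1662 ((360.10400390625, 201.5396270751953), (62.18982696533203, 33.532752990722656), 84.2894058227539) [0.44   0.0014] [0.09  0.167 0.088 0.167] [ -86.  -177.1   94.     3.6]
blank_plate 0.79 2070 ((424.5, 196.99998474121094), (34.99999237060547, 59.99999237060547), 0.0) [ 0.447  -0.1705] [0.161 0.094 0.161 0.092] [ -3.4 -91.8 175.8  88.3]
dust_box 0.62 5146 ((229.2418975830078, 178.162109375), (102.57186889648438, 57.128631591796875), 2.862405300140381) [0.5027 0.3375] [0.149 0.266 0.148 0.261] [ -1.3 -94.8 176.5  85.4]
grille top 0.7 [ 0.4317 -0.0012  0.    ]
grille scene 0.66 [0.435  0.0076 0.    ]
grille scene 0.49 [0.5121 0.3108 0.    ]
dust_box top 0.65 [0.4952 0.3389 0.    ]
dust_box scene 0.84 [0.4935 0.339  0.    ]
seat top 0.83 [0.4975 0.3358 0.026 ]
seat scene 0.6 [0.4925 0.3355 0.026 ]
(302, 798, 3)
```

View pics/c1.png

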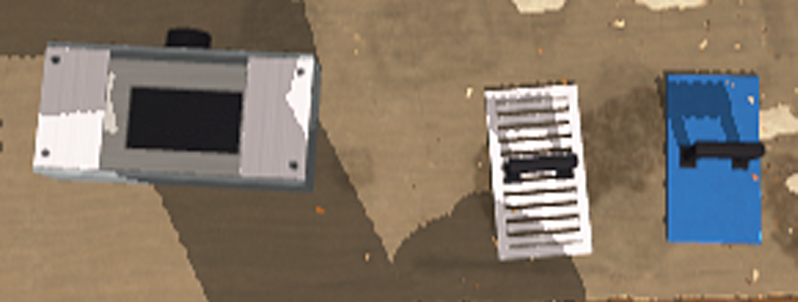

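```bash
python3 - <<'E'
from h import *
f=lambda p,z:np.array([back(np.array([(a+.5)/2.75+165-.5,(b+.5)/2.75+140-.5]),z)[:2] for a,b in p])
def rep(n,P):
    L=np.roll(P,-1,0)-P;print(n,P.mean(0).round(4),np.linalg.norm(L,axis=1).round(4),(np.degrees(np.arctan2(L[:,1],L[:,0]))).round(1))
rep("grille",f([(485,88),(577,86),(591,256),(500,259)],.006))
rep("handle",f([(503,163),(575,153),(577,172),(506,180)],.071))
rep("screws",f([(55,59),(300,72),(293,164),(45,152)],.066))
rep("inner lips",f([(110,49),(246,56),(241,178),(103,172)],.066))
rep("outer",f([(47,42),(318,54),(312,184),(36,168)],.066))
m=M["top"];print(-np.array(m["R"]).T@m["t"])
# handle mask: dark pixels near
im=ctrl.camera("top").astype(int)
sub=im[190:215,345:378].max(2)
k=(sub<60).astype(np.uint8);r=cv2.minAreaRect(cv2.findNonZero(k));print(k.sum(),r)
E
```

```text
grille [0.4379 0.0006] [0.0902 0.1662 0.0871 0.1675] [ -90.5 -178.1   90.2    2.9]
handle [0.4339 0.0038] [0.0664 0.0175 0.065  0.0158] [ -83.8 -176.8   94.8    7.8]
screws [0.4967 0.3414] [0.2305 0.0865 0.2303 0.088 ] [-94.9 175.2  85.5  -4.7]
inner lips [0.4949 0.3395] [0.1282 0.1147 0.1278 0.116 ] [-94.8 177.6  85.8  -2.3]
outer [0.4966 0.3368] [0.2553 0.122  0.2558 0.1192] [-94.4 176.7  85.   -3.5]
[0.30748722 0.08800998 1.08392352]
203 ((15.199999809265137, 11.899999618530273), (24.349536895751953, 22.452171325683594), 18.43494987487793)
```

```bash
cat >> h.py <<'E'
from scipy.spatial.transform import Rotation as Ro
def toolR(yawy,tilt=0):
    """tool y along world angle yawy (deg), z down; tilt = turn (deg) about tool x afterwards"""
    return Ro.from_euler('z',yawy+90,degrees=True)*Ro.from_euler('x',180,degrees=True)*Ro.from_euler('x',tilt,degrees=True)
def go(pos,R,cur=None):
    if cur is None:
        o=ctrl.get_obs();cur=(o["ee_pos"],Ro.from_euler('xyz',o["eef_rot"]))
    s=cur[1].inv().apply(np.array(pos)-cur[0])/.03;w=(cur[1].inv()*R).as_rotvec(degrees=True)/6
    print("full",np.r_[s,w].round(3).tolist(),"mm",round(np.linalg.norm(s)*30),"deg",round(np.linalg.norm(w)*6,1))
    return pos,R
E
python3 - <<'E'
from h import *
go((.436,.002,.16),toolR(2.2))
E
```

```text
full [-14.07, -14.689, 2.142, 0.0, -0.0, 12.257] mm 614 deg 73.5
```

step_arm --plan '[[[-0.6,-0.62,0.0,0,0,0.5],[-1.5,-1.55,0.0,0,0,1.3],[-2.5,-2.6,0.0,0,0,2.2],[-3.4,-3.55,0.0,0,0,3.0],[-4.3,-4.5,0,0,0,3.8],[-5.2,-5.45,0,0,0,4.6],[-6.1,-6.4,0.0,0,0,5.4],[-7.0,-7.3,0,0,0,6.1]]]' --grip 1.0

```text
time_s: 1.72
ee_pos: [0.2854, 0.2673, 0.2245]
eef_rot: [3.141, 0.0, 2.25]
force: [0.9, 0.7, -0.2]
grip_width: 0.0939
grip_force: 0.0
```

```bash
python3 - <<'E'
from h import *
go((.436,.002,.16),toolR(2.2))
E
```

```text
full [-10.034, -1.651, 2.148, 0.006, -0.001, 6.12] mm 312 deg 36.7
```

step_arm --plan '[[[-1.2,-0.2,0.2,0,0,0.7],[-2.5,-0.4,0.5,0,0,1.5],[-3.8,-0.6,0.8,0,0,2.3],[-5.1,-0.84,1.1,0,0,3.1],[-6.4,-1.05,1.4,0,0,3.9],[-7.7,-1.27,1.7,0,0,4.7],[-9.0,-1.5,2.0,0,0,5.5],[-10.03,-1.65,2.15,0,0,6.12]]]'

```text
time_s: 2.38
ee_pos: [0.4371, 0.0019, 0.159]
eef_rot: [-3.141, 0.0, 1.608]
force: [1.4, 0.5, 0.3]
grip_width: 0.094
grip_force: 0.0
```

```bash
python3 - <<'E'
from h import *
im=ctrl.camera("scene");cv2.imwrite("pics/s2.png",cv2.resize(im[120:320,240:480][:,:,::-1],None,fx=3,fy=3))
go((.436,.002,.059),toolR(2.2))
print(proj([[.436,.002,.059],[.436,-.03,.071],[.436,.034,.071]],"scene")-[240,120])
E
```

```text
full [0.1, -0.093, 3.319, -0.003, 0.008, -0.069] mm 100 deg 0.4
[[110.62463572  69.83270444]
 [116.71574483  61.11015876]
 [104.61397323  70.50277393]]
```

View pics/s2.png

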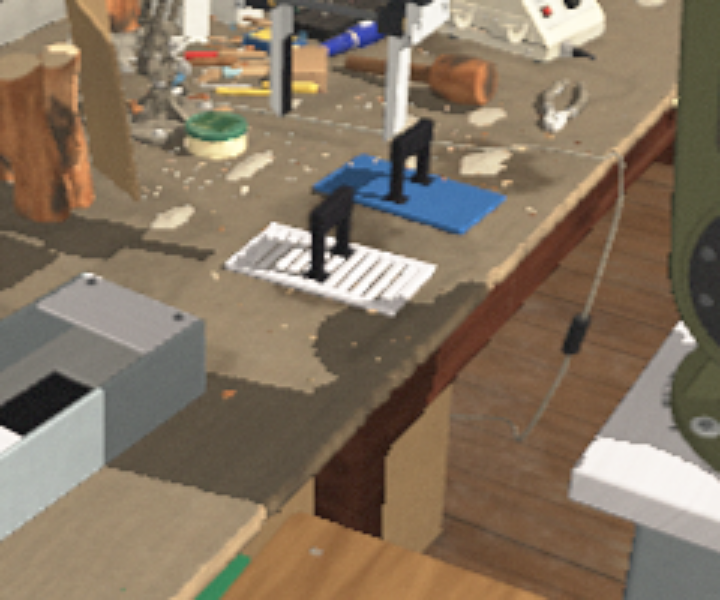

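The view shows the handle bar at about (111,68) in the crop, matching the predicted grasp point (111,70). I'll go down and grip.

step_arm --plan '[[[0.05,-0.05,0.5,0,0,0],[0.1,-0.09,1.2,0,0,-0.07],[0.1,-0.09,1.9,0,0,-0.07],[0.1,-0.09,2.5,0,0,-0.07],[0.1,-0.09,3.0,0,0,-0.07],[0.1,-0.09,3.2,0,0,-0.07],[0.1,-0.09,3.32,0,0,-0.07],[0.1,-0.09,3.32,0,0,-0.07]]]'

```text
time_s: 3.1
ee_pos: [0.4338, 0.0074, 0.0601]
eef_rot: [-3.141, -0.0, 1.621]
force: [0.0, -0.2, 0.2]
grip_width: 0.094
grip_force: 0.0
```

step_arm --plan '[[[0,0,0,0,0,0],[0,0,0,0,0,0],[0,0,0,0,0,0],[0,0,0,0,0,0],[0,0,0,0,0,0],[0,0,0,0,0,0],[0,0,0,0,0,0],[0,0,0,0,0,0]]]' --grip 0.0 --squeeze 40

```text
time_s: 3.77
ee_pos: [0.4338, 0.0074, 0.0602]
eef_rot: [3.142, 0.0, 1.62]
force: [0.2, 0.6, -0.2]
grip_width: 0.044
grip_force: 0.0
```

step_arm --plan '[[[0,0,0,0,0,0],[0,0,0,0,0,0],[0,0,0,0,0,0],[0,0,0,0,0,0],[0,0,0,0,0,0],[0,0,0,0,0,0],[0,0,0,0,0,0],[0,0,0,0,0,0]]]'

```text
time_s: 4.43
ee_pos: [0.4338, 0.0073, 0.0602]
eef_rot: [3.141, 0.0, 1.62]
force: [1.7, -0.1, -0.7]
grip_width: 0.0135
grip_force: 40.0
```

step_arm --plan '[[[0,0,-0.1,0,0,0],[0,0,-0.4,0,0,0],[0,0,-1.0,0,0,0],[0,0,-1.8,0,0,0],[0,0,-2.6,0,0,0],[0,0,-3.2,0,0,0],[0,0,-3.5,0,0,0],[0,0,-3.5,0,0,0]]]'

```text
time_s: 5.1
ee_pos: [0.4344, 0.0073, 0.1671]
eef_rot: [3.138, 0.0, 1.62]
force: [0.2, -0.1, -2.0]
grip_width: 0.0141
grip_force: 40.0
```

```bash
python3 - <<'E'
from h import *
o=ctrl.get_obs();print(o["grip_width"],o["force"],o["qpos"])
im=ctrl.camera("scene");cv2.imwrite("pics/s3.png",cv2.resize(im[100:300,240:480][:,:,::-1],None,fx=3,fy=3))
go((.40,.20,.22),toolR(45))
E
```

```text
0.014110109256059194 [ 0.20616995 -0.12345353 -1.97076441] [-6.74732847e-02  1.00930497e-01  1.90141556e+00 -6.41411658e-05
  1.13601872e+00 -1.17128308e-01]
full [6.47, -0.807, -1.817, 0.01, 0.006, -7.026] mm 203 deg 42.2
```

View pics/s3.png

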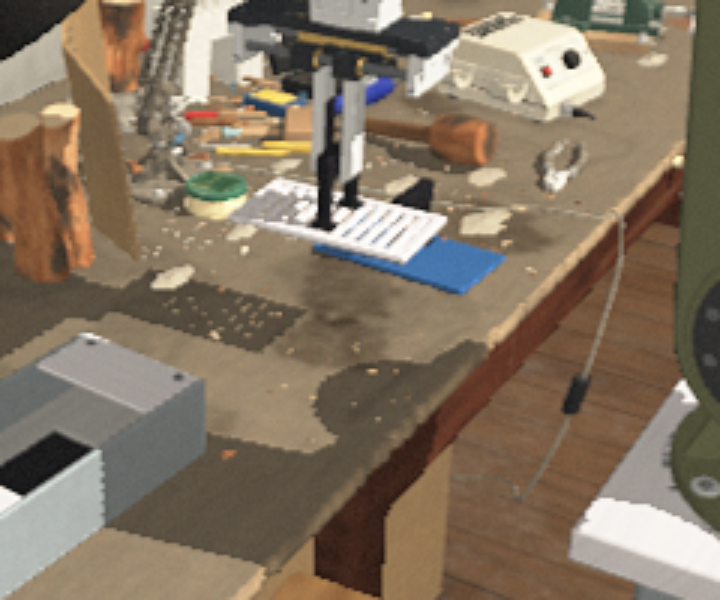

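Grille is held level under the gripper (crop ~(345,220)) and the blue plate hasn't moved. Carrying it in front of the lamp while turning.

step_arm --plan '[[[0.5,-0.06,-0.2,0,0,-0.6],[1.4,-0.18,-0.5,0,0,-1.6],[2.4,-0.3,-0.8,0,0,-2.7],[3.4,-0.43,-1.1,0,0,-3.8],[4.4,-0.56,-1.4,0,0,-4.8],[5.3,-0.68,-1.6,0,0,-5.8],[6.1,-0.77,-1.75,0,0,-6.6],[6.47,-0.81,-1.8,0,0,-7.0]]]'

```text
time_s: 5.82
ee_pos: [0.399, 0.202, 0.2184]
eef_rot: [-3.141, -0.001, 2.36]
force: [0.9, -0.3, -1.4]
grip_width: 0.0137
grip_force: 40.0
```

```bash
python3 - <<'E'
from h import *
print(ctrl.get_obs()["qpos"],ctrl.get_obs()["ee_pos"])
go((.4905,.339,.20),toolR(85.3),((.40,.20,.2215),toolR(45)))
E
```

```text
[ 3.86580607e-01  7.49718703e-02  1.80222276e+00  3.31329952e-04
  1.26569477e+00 -4.02450630e-01] [0.39904324 0.20203795 0.21840056]
full [1.143, 5.409, 0.717, -0.0, 0.0, -6.717] mm 167 deg 40.3
```

step_arm --plan '[[[0.1,0.4,0.05,0,0,-0.6],[0.25,1.2,0.15,0,0,-1.6],[0.45,2.1,0.3,0,0,-2.7],[0.65,3.0,0.4,0,0,-3.8],[0.85,4.0,0.5,0,0,-4.9],[1.0,4.8,0.6,0,0,-5.9],[1.14,5.41,0.7,0,0,-6.7],[1.14,5.41,0.7,0,0,-6.7]]]'

```text
time_s: 6.48
ee_pos: [0.4915, 0.34, 0.1951]
eef_rot: [-3.14, -0.003, 3.06]
force: [0.3, 0.1, -1.9]
grip_width: 0.0138
grip_force: 40.0
```

step_arm --plan '[[[0,0,0,0,0,0],[0,0,0,0,0,0],[0,0,0,0,0,0]]]'

```text
time_s: 6.73
ee_pos: [0.4906, 0.3379, 0.1979]
eef_rot: [-3.141, -0.0, 3.053]
force: [-0.4, -1.0, -2.2]
grip_width: 0.0139
grip_force: 40.0
```

```bash
python3 - <<'E'
from h import *
o=ctrl.get_obs();print(o["qpos"],o["ee_pos"],o["eef_rot"],o["force"])
im=ctrl.camera("top");cv2.imwrite("pics/t4.png",cv2.resize(im[100:260,130:340][:,:,::-1],None,fx=3.5,fy=3.5))
for e in ctrl.masks_of("grille","top")[:1]: print(e["confidence"],e["at"])
E
```

```text
[ 5.41591063e-01  4.23082990e-01  1.41643102e+00 -8.99282084e-05
  1.30270076e+00 -9.40617923e-01] [0.49064197 0.33785462 0.19792091] [-3.14115600e+00 -4.51530547e-04  3.05302906e+00] [-0.40739066 -1.00701578 -2.21923905]
0.59 [250.4, 174.3]
```

View pics/t4.png

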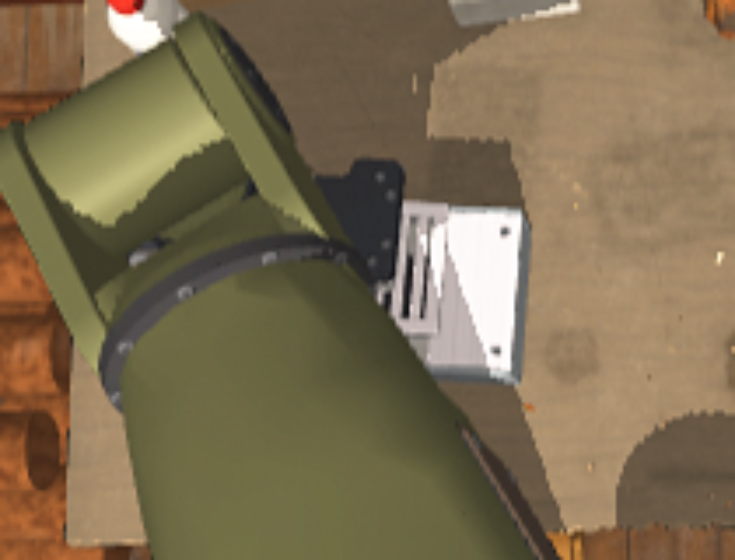

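The grille's −y end shows with corners ~(448,205) and (437,333). The box's −y lip is beyond it, with screws at (504,231) and (495,350).

```bash
python3 - <<'E'
from h import *
f=lambda a,b,z:back(np.array([(a+.5)/3.5+130-.5,(b+.5)/3.5+100-.5]),z)[:2]
p,q=f(448,204,.144),f(437,334,.144);d=p-q;L=np.linalg.norm(d)
print("end",p,q,L,np.degrees(np.arctan2(*d[::-1])))
ang=np.radians(85);u=np.array([np.cos(ang),np.sin(ang)]);print("grille ctr",(p+q)/2+u*.082)
s,t=f(504,231,.066),f(495,350,.066);print("screws -y",s,t,(s+t)/2+u*.1152)
a,b=f(525,208,.066),f(517,380,.066);print("box end",a,b,(a+b)/2+u*.126)
E
```

```text
end [0.53369766 0.25075238] [0.44487464 0.25846453] 0.08915720208986215 -4.9623196862793195
grille ctr [0.49643292 0.33629642]
screws -y [0.53091976 0.22326431] [0.44332428 0.23063872] [0.49716236 0.34171315]
box end [0.54766071 0.20766859] [0.42106978 0.21496545] [0.49534687 0.33683755]
```

```bash
cat >> h.py <<'E'
T0=np.array([.4905,.339,.026]);YB=85.3
U=np.array([np.cos(np.radians(YB)),np.sin(np.radians(YB)),0])
def wp(yO,zO,th):
    """TCP pose for grille origin at box (yO,zO) mm over seat, -y end down by th deg"""
    a=np.radians(th);return T0+U*(yO-60*np.sin(a))/1e3+[0,0,(zO+60*np.cos(a))/1e3],toolR(YB,-th)
E
python3 - <<'E'
from h import *
cur=go(*wp(24,86,20))
for w in((24,36,20),(-25,36,20),(-26,22,10),(-27,5,0),(0,5,0),(0,0,0)): print(w);cur=go(*wp(*w),cur)
E
```

```text
full [0.012, 0.145, 1.001, -3.332, 0.012, -0.055] mm 30 deg 20.0
(24, 36, 20)
full [0.0, -0.57, 1.566, 0.0, 0.0, 0.0] mm 50 deg 0.0
(-25, 36, 20)
full [-0.0, -1.535, -0.559, 0.0, 0.0, 0.0] mm 49 deg 0.0
(-26, 22, 10)
full [0.0, 0.156, 0.458, 1.667, 0.0, -0.0] mm 15 deg 10.0
(-27, 5, 0)
full [-0.0, 0.216, 0.583, 1.667, 0.0, 0.0] mm 19 deg 10.0
(0, 5, 0)
full [-0.0, 0.9, 0.0, 0.0, 0.0, 0.0] mm 27 deg 0.0
(0, 0, 0)
full [0.0, -0.0, 0.167, 0.0, 0.0, 0.0] mm 5 deg 0.0
```

step_arm --plan '[[[0,0,0.05,-0.3,0,0],[0,0.02,0.2,-0.9,0,0],[0,0.05,0.4,-1.5,0,-0.02],[0,0.08,0.6,-2.1,0,-0.04],[0,0.11,0.8,-2.7,0,-0.05],[0.01,0.13,0.95,-3.2,0,-0.05],[0.01,0.15,1.0,-3.33,0.01,-0.05],[0.01,0.15,1.0,-3.33,0.01,-0.05]]]'

```text
time_s: 7.5
ee_pos: [0.4908, 0.3424, 0.168]
eef_rot: [2.794, -0.001, 3.059]
force: [-0.5, 0.4, -1.5]
grip_width: 0.0137
grip_force: 40.0
```

step_arm --plan '[[[0,0,0,0,0,0],[0,0,0,0,0,0],[0,0,0,0,0,0]]]'

```text
time_s: 7.75
ee_pos: [0.491, 0.3436, 0.1686]
eef_rot: [2.793, 0.0, 3.061]
force: [0.0, -0.3, -1.5]
grip_width: 0.0136
grip_force: 40.0
```

```bash
python3 - <<'E'
from h import *
o=ctrl.get_obs();print(o["qpos"],o["force"],o["ee_pos"]); print(wp(24,86,20)[0])
go(*wp(24,36,20))
im=ctrl.camera("scene");cv2.imwrite("pics/s5.png",cv2.resize(im[150:310,150:350][:,:,::-1],None,fx=3.75,fy=3.75))
E
```

```text
[ 0.42290651  0.36417137  1.6074455   0.35684084  1.02545716 -1.23176819] [ 0.01886303 -0.33569622 -1.5331215 ] [0.49096853 0.34357906 0.16859798]
[0.49078505 0.34246709 0.16838156]
full [0.004, -0.606, 1.561, -0.008, -0.0, 0.014] mm 50 deg 0.1
```

View pics/s5.png

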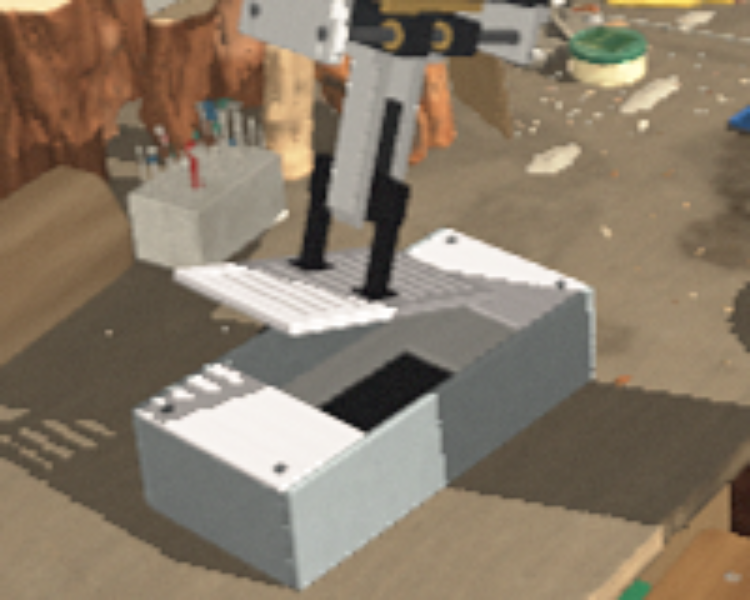

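The grille is tilted over the opening, its −y end low toward the far lip. The +y end corners are at (175,268) and (293,325), and the box screws at (167,408), (279,467), (451,240) and (561,284). I'll check these against the model.

```bash
python3 - <<'E'
from h import *
o=ctrl.get_obs();R=Ro.from_euler('xyz',o["eef_rot"])
# grille coords in tool: x'=-tool x? y'=tool y, z'=-tool z ; centre at tool (-.0055,0,.060)
P=np.array([[sx*.045-.0055,.082,.060-.006] for sx in(1,-1)]+[[sx*.032-.0055,0,.060-.071] for sx in(1,-1)])
pr=lambda X:((proj(X,"scene")-[150,150])*3.75).round(0).tolist()
print("grille",pr(R.apply(P)+o["ee_pos"]))
f=lambda a,b,z:back(np.array([(a+.5)/3.75+150-.5,(b+.5)/3.75+150-.5]),z,"scene")
s=np.array([f(a,b,.066) for a,b in((167,408),(279,467),(561,284),(451,240))])
print(s.round(4).tolist(),s.mean(0).round(4), "angle",np.degrees(np.arctan2(*((s[0]+s[1]-s[2]-s[3])[:2][::-1]))))
E
```

```text
grille [[289.0, 323.0], [170.0, 267.0], [402.0, 183.0], [318.0, 150.0]]
[[0.5487, 0.4518, 0.066], [0.4616, 0.4587, 0.066], [0.4416, 0.2299, 0.066], [0.5299, 0.2235, 0.066]] [0.4955 0.341  0.066 ] angle 85.14716877653423
```

step_arm --plan '[[[0,-0.04,0.1,0,0,0],[0,-0.13,0.35,0,0,0],[0,-0.25,0.65,0,0,0],[0,-0.37,0.95,0,0,0],[0,-0.48,1.25,0,0,0],[0,-0.56,1.45,0,0,0],[0,-0.58,1.54,0,0,0],[0,-0.58,1.54,0,0,0]]]'

```text
time_s: 8.47
ee_pos: [0.4906, 0.3426, 0.1178]
eef_rot: [2.794, -0.001, 3.06]
force: [0.2, 0.6, -1.7]
grip_width: 0.0135
grip_force: 40.0
```

step_arm --plan '[[[0,0,0,0,0,0],[0,0,0,0,0,0]]]'

```text
time_s: 8.63
ee_pos: [0.4911, 0.3428, 0.1193]
eef_rot: [2.792, 0.001, 3.06]
force: [0.0, 0.6, -1.7]
grip_width: 0.0137
grip_force: 40.0
```

```bash
python3 - <<'E'
from h import *
o=ctrl.get_obs();print(o["force"],o["ee_pos"]); print(wp(24,36,20)[0])
go(*wp(-25,36,20))
E
```

```text
[ 0.00364348  0.63366523 -1.74930684] [0.49111765 0.34278441 0.11925214]
[0.49078505 0.34246709 0.11838156]
full [0.012, -1.555, -0.535, 0.001, 0.002, 0.009] mm 49 deg 0.1
```

step_arm --plan '[[[0,-0.1,-0.035,0,0,0],[0,-0.35,-0.12,0,0,0],[0,-0.65,-0.22,0,0,0],[0,-0.95,-0.33,0,0,0],[0,-1.25,-0.43,0,0,0],[0,-1.45,-0.5,0,0,0],[0,-1.55,-0.53,0,0,0],[0,-1.55,-0.53,0,0,0]]]'

```text
time_s: 9.3
ee_pos: [0.487, 0.2929, 0.1179]
eef_rot: [2.793, -0.0, 3.059]
force: [-0.6, -0.1, -2.6]
grip_width: 0.0138
grip_force: 40.0
```

step_arm --plan '[[[0,0,0,0,0,0],[0,0,0,0,0,0]]]'

```text
time_s: 9.47
ee_pos: [0.4869, 0.2939, 0.1179]
eef_rot: [2.793, -0.0, 3.061]
force: [-0.1, -0.2, -2.6]
grip_width: 0.0138
grip_force: 40.0
```

```bash
python3 - <<'E'
from h import *
o=ctrl.get_obs();print(o["force"],o["ee_pos"],o["moment"]); print(wp(-25,36,20)[0])
go(*wp(-26,22,10))
im=ctrl.camera("scene");cv2.imwrite("pics/s6.png",cv2.resize(im[150:310,150:350][:,:,::-1],None,fx=3.75,fy=3.75))
E
```

```text
[-0.14363785 -0.1521638  -2.60437231] [0.48690798 0.29390695 0.11786141] [-0.26359197  0.08459047  0.01181524]
[0.48677006 0.29363186 0.11838156]
full [0.004, 0.153, 0.438, 1.664, -0.003, 0.009] mm 14 deg 10.0
```

View pics/s6.png

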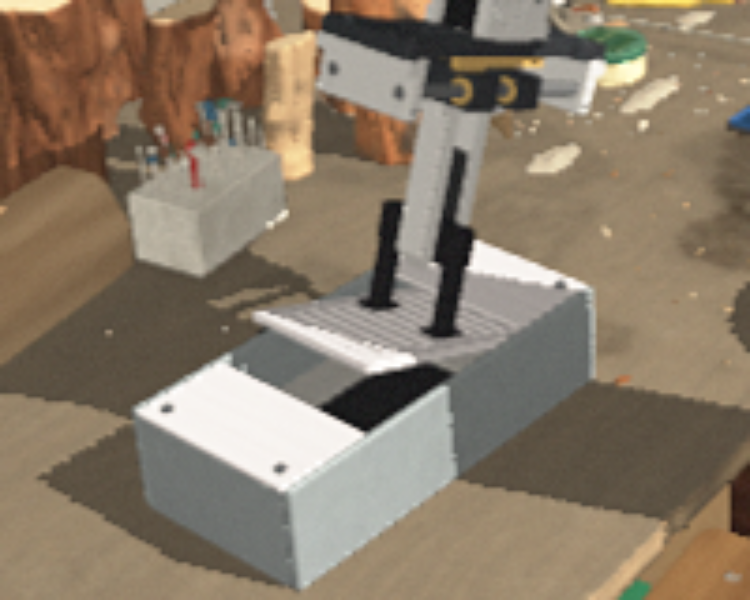

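The −y end is under the far lip. The raised +y edge, (255,315)–(415,360), is clear inside the opening. Letting it down.

step_arm --plan '[[[0,0.02,0.04,0.15,0,0],[0,0.04,0.13,0.5,0,0],[0,0.07,0.22,0.85,0,0],[0,0.1,0.3,1.15,0,0],[0,0.13,0.38,1.45,0,0],[0,0.15,0.44,1.66,0,0],[0,0.15,0.44,1.66,0,0],[0,0.15,0.44,1.66,0,0]]]'

```text
time_s: 10.18
ee_pos: [0.4874, 0.3029, 0.1068]
eef_rot: [2.967, -0.0, 3.061]
force: [0.5, -0.0, -3.1]
grip_width: 0.0135
grip_force: 40.0
```

```bash
python3 - <<'E'
from h import *
o=ctrl.get_obs();print(o["force"],o["ee_pos"],o["moment"]); print(wp(-26,22,10)[0])
go(*wp(-27,5,0))
E
```

```text
[ 0.47193913 -0.01827302 -3.10415029] [0.48743064 0.30287724 0.10682105] [-0.17583295  0.02067768 -0.00962701]
[0.48751589 0.30270357 0.10708847]
full [-0.004, 0.212, 0.573, 1.671, -0.004, 0.015] mm 18 deg 10.0
```

step_arm --plan '[[[0,0.02,0.05,0.15,0,0],[0,0.06,0.17,0.5,0,0],[0,0.1,0.29,0.85,0,0],[0,0.14,0.39,1.15,0,0],[0,0.18,0.5,1.45,0,0],[0,0.21,0.57,1.67,0,0],[0,0.21,0.57,1.67,0,0],[0,0.21,0.57,1.67,0,0]]]'

```text
time_s: 10.85
ee_pos: [0.4882, 0.3116, 0.0911]
eef_rot: [3.141, -0.0, 3.061]
force: [0.4, 0.0, -2.1]
grip_width: 0.0136
grip_force: 40.0
```

```bash
python3 - <<'E'
from h import *
o=ctrl.get_obs();print(o["force"],o["ee_pos"],o["moment"]); print(wp(-27,5,0)[0])
go(*wp(0,5,0))
E
```

```text
[ 0.35107939  0.031024   -2.09719776] [0.48824226 0.31164471 0.0910831 ] [ 0.00174787  0.02164549 -0.00165734]
[0.48828766 0.31209079 0.091     ]
full [-0.001, 0.915, 0.003, 0.004, -0.004, 0.011] mm 27 deg 0.1
```

step_arm --plan '[[[0,0.1,0,0,0,0],[0,0.27,0,0,0,0],[0,0.45,0,0,0,0],[0,0.63,0,0,0,0],[0,0.8,0,0,0,0],[0,0.93,0,0,0,0],[0,0.93,0,0,0,0],[0,0.93,0,0,0,0]]]'

```text
time_s: 11.52
ee_pos: [0.4905, 0.3396, 0.0911]
eef_rot: [-3.142, -0.0, 3.061]
force: [-0.6, 0.2, -2.2]
grip_width: 0.0138
grip_force: 40.0
```

step_arm --plan '[[[0,0,0.03,0,0,0],[0,0,0.06,0,0,0],[0,0,0.09,0,0,0],[0,0,0.12,0,0,0],[0,0,0.15,0,0,0],[0,0,0.17,0,0,0],[0,0,0.17,0,0,0],[0,0,0.17,0,0,0]]]'

```text
time_s: 12.18
ee_pos: [0.4906, 0.3393, 0.0862]
eef_rot: [3.142, -0.0, 3.06]
force: [-1.4, -1.6, 0.4]
grip_width: 0.0135
grip_force: 40.0
```

```bash
python3 - <<'E'
from h import *
o=ctrl.get_obs();print(o["force"],o["ee_pos"],o["moment"]); print(wp(0,0,0)[0])
im=ctrl.camera("scene");cv2.imwrite("pics/s7.png",cv2.resize(im[150:310,150:350][:,:,::-1],None,fx=3.75,fy=3.75))
E
```

```text
[-1.37139736 -1.59653152  0.35072466] [0.49062409 0.3393459  0.08620931] [-0.16753587  0.14854748 -0.00601617]
[0.4905 0.339  0.086 ]
```

View pics/s7.png

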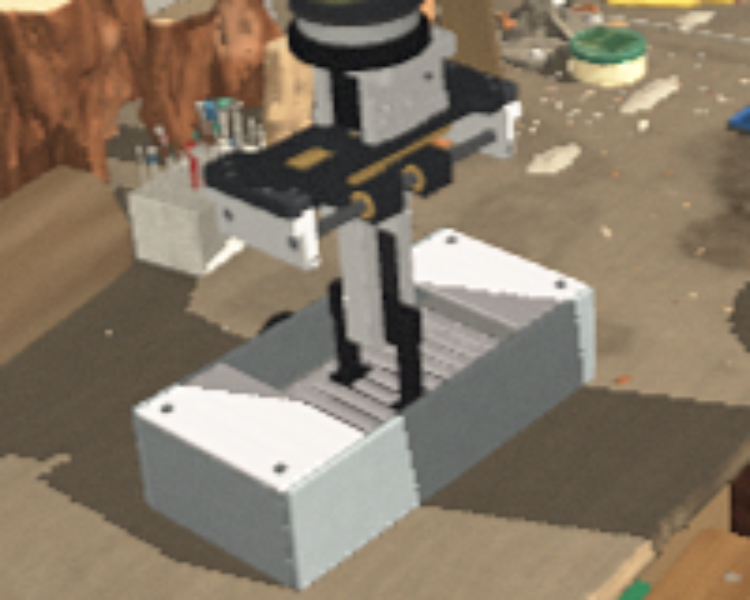

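The grille lies flat, both ends under the lips, and the weight is off the gripper. Partly opening the fingers, then lifting straight up.

step_arm --plan '[[[0,0,0,0,0,0],[0,0,0,0,0,0],[0,0,0,0,0,0],[0,0,0,0,0,0],[0,0,0,0,0,0],[0,0,0,0,0,0],[0,0,0,0,0,0],[0,0,0,0,0,0]]]' --grip 0.45

```text
time_s: 12.9
ee_pos: [0.4906, 0.3394, 0.0861]
eef_rot: [3.142, -0.0, 3.06]
force: [-0.5, 0.0, -1.0]
grip_width: 0.0421
grip_force: 0.0
```

step_arm --plan '[[[0,0,-0.1,0,0,0],[0,0,-0.4,0,0,0],[0,0,-1.0,0,0,0],[0,0,-2.0,0,0,0],[0,0,-3.0,0,0,0],[0,0,-3.8,0,0,0],[0,0,-4.2,0,0,0],[0,0,-4.2,0,0,0]]]'

```text
time_s: 13.57
ee_pos: [0.4913, 0.3398, 0.2153]
eef_rot: [3.139, 0.004, 3.06]
force: [-0.1, 0.5, -0.1]
grip_width: 0.042
grip_force: 0.0
```

step_arm --plan '[[[0,-0.4,0,0,0,0],[0,-1.2,0,0,0,0],[0,-2.2,0,0,0,0],[0,-3.2,0,0,0,0],[0,-4.2,0,0,0,0],[0,-5.0,0,0,0,0],[0,-5.5,0,0,0,0],[0,-5.5,0,0,0,0]]]'

```text
time_s: 14.23
ee_pos: [0.4763, 0.1719, 0.2104]
eef_rot: [-3.14, -0.003, 3.058]
force: [0.2, 0.2, -0.1]
grip_width: 0.0422
grip_force: 0.0
```

```bash
python3 - <<'E'
from h import *
o=ctrl.get_obs();print(o["force"],o["ee_pos"],o["grip_width"])
a=ctrl.camera("scene")[170:310,150:350][:,:,::-1];b=ctrl.camera("top")[100:260,150:350][:,:,::-1]
cv2.imwrite("pics/s8.png",cv2.resize(np.hstack([cv2.resize(a,(200,160)),b]),None,fx=2,fy=2,interpolation=cv2.INTER_CUBIC))
E
```

```text
[ 0.1554835   0.24230175 -0.05242683] [0.47632814 0.17192135 0.21041113] 0.04224431803683789
```

View pics/s8.png

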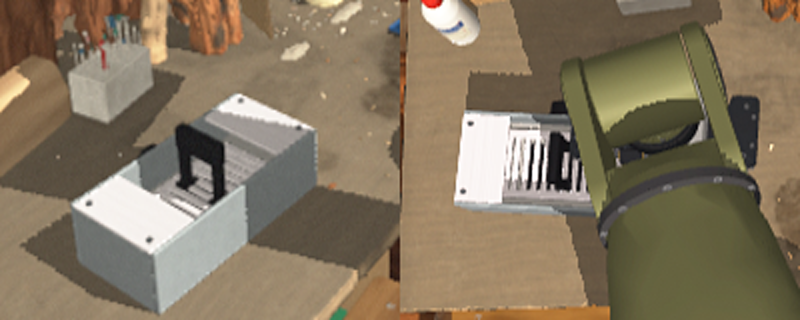

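Grille sits flat in the box with its handle upright at mid-opening, (200,160) on the left and (560,160) on the right. Both ends run under the lips and the gripper is clear.

```bash
python3 -c "
from station import ctrl
print(ctrl.hand_in())"
```

```text
the job is handed in; nothing more can be done
None
```

The grille is lying flat on the ledges, centred with both ends under the two lips; the blue plate was not touched, and I handed the job in at about 14 s of the 45 s, with the gripper well clear of the box.

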